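# Clear and index the optics carriage

## Robot

A 6-joint arm with a two-finger parallel gripper is mounted at the origin on the work surface. World frame = base frame: x ahead of the robot, y to its left, z up, the work surface at z = 0. Lengths are in m, angles in rad, forces in N, time in s.
With the tool pointing down it reaches from about 0.275 to 0.825 m from the base axis. Payload 5.2 kg.
Tool frame: the origin (TCP) lies midway between the tips of the shut fingers; the grasp point (between the pads) lies 19 mm behind it; z points along the fingers, y is the line along which they close (so a half turn about z gives the same grasp; the last joint's range is limited). The gripper opens to 93 mm and grips with 3 to 60 N. Pads are 15 mm wide; open, the fingers measure 128 mm over their backs; the gripper's body (75 mm by 188 mm) begins 65 mm behind the grasp point.
Start: joints at [-1.334, 0.259, 1.535, -0, 1.348, -0.203], TCP at [0.234, -0.498, 0.219] pointing down, gripper open.
Joint ranges: [-3.14, 3.14], [-0.91, 2.08], [0.19, 2.58], [-1.22, 4.36], [0.22, 2.71], [-3.12, 3.12]. Speed limits (rad/s): [2.57, 2.57, 3.14, 3.14, 3.14, 3.14].

## Interface

Orientations are given as a rotation vector (axis times angle).
In Python, from station import * gives the robot as it stands. Calls block until the motion is done:
- move_to(position, orientation): joint-space move of the TCP to a pose.
- servo_line(position, frame=None, feed=0.15): straight line of the TCP; frame=None keeps the orientation; feed is the mean speed in m/s.
- movej(angles): joint-space move.
- gripper_to(opening): opening from 0.0 (shut) to 1.0 (fully open); the grip force is fixed at half the most; returns when the fingers have stopped.
- wait(seconds).
- solve_ik(position, orientation): joint angles nearest the present ones, or None.
- capture(name): name is "side" or "top"; returns a dict with "image" (420x560x3 uint8, red, green, blue), "depth" (420x560 float32, m along the optical axis (not along the pixel's ray), 0 where there is no reading), "fx", "fy", "cx", "cy" (pixels), "origin" and "orientation" of the camera in the world. Camera axes: x right, y down, z forward; pixel columns grow to the right and rows downward; lengths in m; the calibration is good to about 2 mm. A picture is of the moment at which its call begins.
A pose or a line that the arm cannot do raises Unreachable and nothing moves.
- hand_in(): hands the job in; it is judged then, once.
Readings, each from a call of its own:
- current_time(): time.
- current_joint_positions(): joint angles.
- current_qd(): joint speeds.
- current_effort(): joint torques, N m.
- current_eef_pos(): TCP position.
- current_ee_rot(): TCP orientation.
- current_wrist_force(): force on the tool from outside, world axes, zero at the start.
- current_wrist_torque(): the same for the moment, N m.
- current_grip_width(): opening from 0.0 (shut) to 1.0 (fully open).
- current_grip_force(): force on a finger pad.
Only numpy, scipy, OpenCV 4.12 (cv2) and the standard library are available. Lean on these libraries where they do the work, as an engineer would, in place of code of your own. Each camera call takes 0.05 s, during which the arm holds its last target. There are 200 camera calls.

## Task

Metal chips lie on the raised bar of the optical track, between the carriage and the lens: pick up the scraper block, wipe all the chips off the bar with it (not with the fingers), and set the scraper back down on the bench, off the black plate. Then pull the carriage's spring lock knob up, slide the carriage to the next hole towards the lens and let the pin go fully home in it. Finish while still holding the knob with the pin home; do not let go, and leave the other things on the bench alone.

Things in the scene. Friction and masses are not known exactly. Their poses are not given: they have to be found in the camera images.
- rail: fixed black base plate 150 x 360 x 12 mm on the bench, turned about vertical. Origin: at bench level on the track's centre line; x across the track, y along it towards the lens (plate from y -170 to +190 mm), z up. It carries the dark bar (see next_hole), at y 155 mm a round lens of 60 mm diameter on a post (top 115 mm above the bench), at y -146 mm an end stop 52 mm high
- next_hole (a point): mouth of the next hole, above the rail's origin, axes as the rail's; the knob's axis must end over it. It lies in the top of the raised dark steel bar: 44 mm wide (rail x -22 to +22), from rail y -140 to +120 mm, top 36 mm above the bench and 24 mm above the plate. The 10 mm pin holes are on the centre line at rail y -50 (first), 0 (next) and +50 mm (last)
- carriage (a joint): travel of the bare aluminium carriage along the bar towards the lens (rail +y), m: 0 at the start with the pin in the first hole, 0.05 at the next hole, 0.1 at the last. About 2 N of friction once the pin is clear; 1 mm play in a hole. Carriage 44 mm wide, top 58 mm above the bench, from 75 mm behind to 35 mm ahead of the knob's axis; a 25 mm glass cube, top 87 mm, stands 55 mm behind the knob
- plunger (a joint): lift of the lock knob with its pin, in m: 0 pin home, 0.014 top stop. The 8 mm round-ended pin reaches 8 mm into the bar, so lift it by about 10 to 12 mm to slide. A spring pulls it down with 5 N at 0 and 7.5 N at 10 mm
- knob_center (a point): centre of the black upright round lock knob on the carriage, 26 mm diameter, 20 mm tall: 82 mm above the bench when the pin is home (knob from 72 to 92 mm). Below it a 14 mm neck, and on the carriage's top (58 mm) a 21 mm collar 6 mm high. Moves with the carriage and the lift. Axes as the rail's
- scraper_center (a point): scraper block standing on the bench on its blade: white plastic blade 10 (x) x 90 (y) mm and 22 mm tall, wooden handle above it 22 (x) x 64 (y) mm from 20 to 55 mm above the blade's lower edge. About 0.08 to 0.17 kg. The point is its centre, 27.5 mm above the blade's lower edge; y along the blade, z up
- chip1_center (a point): loose steel offcut, 16 x 13 mm, 6 mm thick, lying flat on the bar; its centre (3 mm above its underside)
- chip2_center (a point): loose steel offcut, L-shaped, 18 x 15 mm, 6 mm thick, lying flat on the bar; its centre (3 mm above its underside), within 6 mm of the L's middle
- chip3_center (a point): loose steel offcut, with one pointed end, 18 x 12 mm, 6 mm thick, lying flat on the bar; its centre (3 mm above its underside)
- scraper: the scraper block as a whole; origin under the centre of its blade's lower edge
- chip1: the same chip as chip1_center; origin at the middle of its underside
- chip2: as chip1, for chip2_center
- chip3: as chip1, for chip3_center
- lens_cell: bystander: black lens cell, disc of 52 mm diameter and 16 mm height with a small stud, lying on the bench near the scraper; origin under its centre
- driver: bystander: screwdriver lying on the bench on the robot's left; origin under its middle
- jar: bystander: small jar, 56 mm diameter, 60 mm tall, on the far right; origin under its centre
Mind the look-alikes: they are no part of the job. Leave any purple or red look-alike of the scraper alone.

How it is judged:
On the way, in this order (a step that is already met when the one before it is completed fails the run):
1. the scraper is held up in the fingers, the chips still on the bar (height (world z) of scraper_center above 0.05 m and contact force between the fingers and scraper above 1 N and height (world z) of each of chip1_center, chip2_center, chip3_center above 0.036 m), for 0.1 s.
2. all chips are off the bar, the scraper in the fingers and the carriage still locked in the first hole (height (world z) of each of chip1_center, chip2_center, chip3_center below 0.032 m and contact force between the fingers and scraper above 1 N and value of joint carriage below 0.006 m), for 0.2 s.
3. the lock knob is pulled up by the fingers until the pin is clear, the carriage still at the first hole (value of joint plunger above 0.007 m and value of joint carriage below 0.006 m and contact force between the fingers and plunger above 1 N), for 0.05 s.
At the end, for the whole second after the job is handed in: Carriage at the next hole (within 3 mm), pin home (lift under 2.5 mm), fingers on the knob with over 1 N; all chip centres lower than 32 mm above the bench; scraper at rest on the bench (centre lower than 50 mm), not touching plate or fingers (value of joint carriage between 0.047 and 0.053 m and value of joint plunger below 0.0025 m and contact force between the fingers and plunger above 1 N and height (world z) of each of chip1_center, chip2_center, chip3_center below 0.032 m and height (world z) of scraper_center below 0.05 m and contact force between scraper and rail below 0.05 N and contact force between the fingers and scraper below 0.05 N and linear speed of scraper below 0.02 m/s); the arm keeps its last pose, push and grip.
It fails at once if the fingers push a chip (contact force between the fingers and chip1 above 1 N or contact force between the fingers and chip2 above 1 N or contact force between the fingers and chip3 above 1 N).
It fails at once if a bystander is moved by more than 30 mm (distance of any of lens_cell, driver, jar from where it was at the start of the episode above 0.03 m).
It also fails if it takes over 61 s, if anything falls off the work surface, if the arm or the gripper's body presses on something with over 40 N, if the wrist force passes 120 N, or if a joint passes its speed limit or range.

## Working session

There is one attempt and no reset: what is moved stays moved. The work goes in short steps, each a Python script; the robot and the scene stay as the last script left them, time stands still between calls to the robot, and variables do not carry over. Pictures are saved under pics/ and viewed, at most 10 in all, crops included, and the job is handed in when it is done.

```bash
ls; mkdir -p pics
python3 - <<'E'
from station import *
import cv2,numpy as np
for n in("top","side"):
    c=capture(n); np.savez(f"{n}0.npz",**c)
    cv2.imwrite(f"pics/{n}0.png",cv2.cvtColor(c["image"],cv2.COLOR_RGB2BGR))
    print(n,c["fx"],c["cx"],c["cy"],c["origin"],c["orientation"])
print(current_time(),current_eef_pos(),current_ee_rot())
E
```

```text
pics
top 379.94658310320915 277.47622883707027 210.18484413346854 [0.4517195  0.02400343 0.99647928] [-2.1836564   2.15818415 -0.05693644]
side 407.0872420076511 275.206563287019 206.91088655891326 [0.4502446  0.75959942 0.6594472 ] [-0.12292471  2.80876374 -1.31066241]
0.1 [ 0.23409233 -0.49718017  0.21791784] [-3.06437402e+00 -6.84956435e-01  1.71518507e-05]
```

View pics/top0.png

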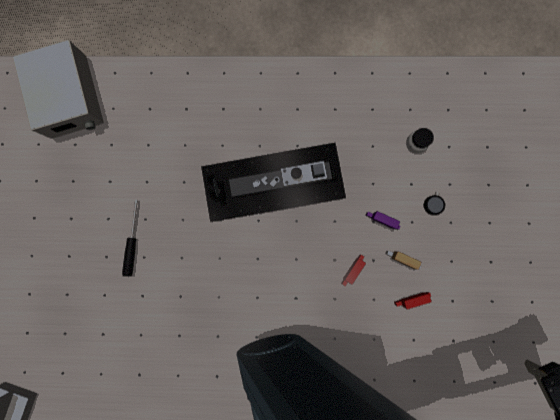

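View pics/side0.png

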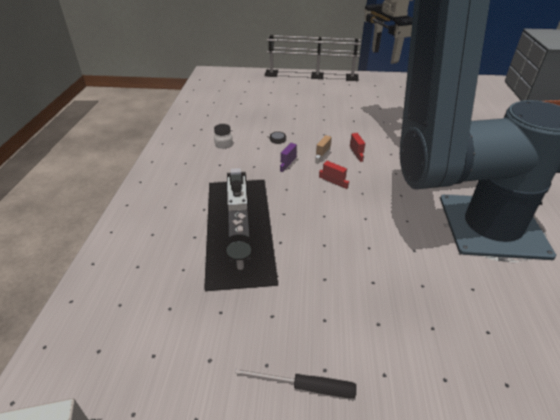

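The top view shows four scraper-like blocks: purple (384,220), light red (354,270), dark red (413,300) and wooden (405,260). The wooden one at (405,260), side view (324,146), fits the tan handle and white blade. The rail runs from about (215,188) at the lens to (320,170) at the cube, with the chips around (266,182). I'll confirm these in one enlarged crop.

```bash
cat > h.py <<'E'
import numpy as np,cv2
from scipy.spatial.transform import Rotation as R
def ray(c,u,v):
    d=R.from_rotvec(c["orientation"]).as_matrix()@np.array([(u-c["cx"])/c["fx"],(v-c["cy"])/c["fy"],1.0])
    return np.array(c["origin"]),d
def on_plane(c,u,v,z):
    o,d=ray(c,u,v); return o+d*(z-o[2])/d[2]
E
python3 - <<'E'
import numpy as np,cv2
from h import *
c=dict(np.load("top0.npz")); im=cv2.cvtColor(c["image"],cv2.COLOR_RGB2BGR)
a=cv2.resize(im[140:225,195:350],(775,425),interpolation=cv2.INTER_CUBIC)
a=np.clip(a.astype(float)*1.6,0,255).astype(np.uint8)
b=cv2.resize(im[245:275,380:430],(250,150),interpolation=cv2.INTER_CUBIC)
s=dict(np.load("side0.npz"));si=cv2.cvtColor(s["image"],cv2.COLOR_RGB2BGR)
d=cv2.resize(si[130:166,300:360],(300,150+0),interpolation=cv2.INTER_CUBIC)
o=np.zeros((580,775,3),np.uint8);o[:425]=a;o[430:580,:250]=b;o[430:580,260:560]=d
cv2.imwrite("pics/crop1.png",o)
# plate: dark
hsv=cv2.cvtColor(im,cv2.COLOR_BGR2HSV)
# scraper wood: hue
for nm,m in(("wood",cv2.inRange(hsv,(12,90,80),(25,255,255))),("plate",cv2.inRange(im,(0,0,0),(45,45,45)))):
    x0,y0,x1,y1=(380,240,430,280) if nm=="wood" else (190,130,355,230)
    k=np.zeros_like(m);k[y0:y1,x0:x1]=m[y0:y1,x0:x1]
    cs,_=cv2.findContours(k,cv2.RETR_EXTERNAL,cv2.CHAIN_APPROX_NONE)
    q=max(cs,key=cv2.contourArea);z=0.055 if nm=="wood" else .012
    P=np.array([on_plane(c,*p[0],z)[:2] for p in q],np.float32)
    r=cv2.minAreaRect(P*1000);print(nm,cv2.contourArea(q),r);print(cv2.boxPoints(r).round(1).tolist())
dep=c["depth"]
for u,v in((405,260),(296,173),(320,170),(265,183),(275,210)):
    o_,dd=ray(c,u,v);print(u,v,(o_+dd*dep[v,u]).round(4))
E
```

```text
wood 188.0 ((404.5054626464844, -272.34454345703125), (61.642765045166016, 20.722915649414062), 65.76676177978516)
[[382.3999938964844, -296.20001220703125], [401.29998779296875, -304.70001220703125], [426.6000061035156, -248.5], [407.70001220703125, -240.0]]
plate 7283.5 ((601.0535278320312, 61.40263366699219), (148.87118530273438, 357.66326904296875), 10.690940856933594)
[[494.70001220703125, 223.3000030517578], [561.0999755859375, -128.10000610351562], [707.4000244140625, -100.5], [641.0, 250.89999389648438]]
405 260 [ 0.4049 -0.2666  0.0532]
296 173 [0.611  0.0027 0.0915]
320 170 [ 0.6196 -0.0553  0.0867]
265 183 [0.5931 0.0797 0.0442]
275 210 [0.5274 0.0545 0.0109]
```

View pics/crop1.png

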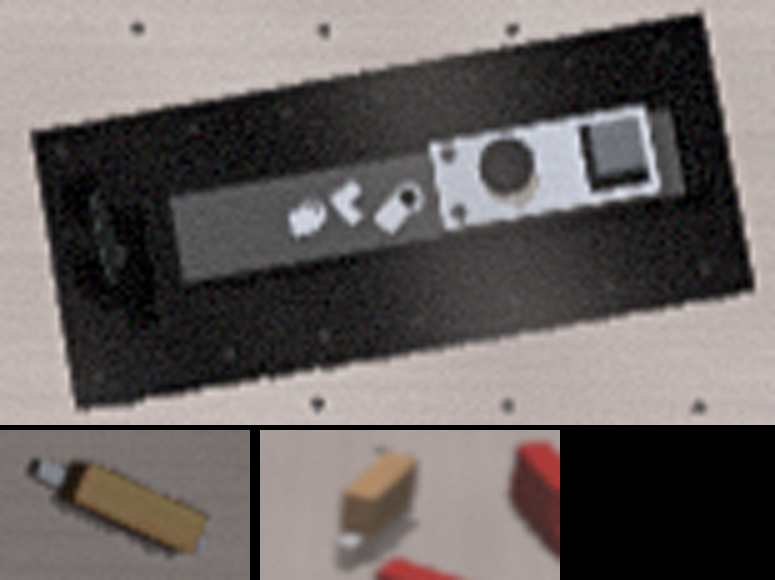

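The crop confirms it: the block at (405,260) has a wooden handle and a white blade. The bar carries three chips, at full-image pixels of about (275,181), (264,180) and (257,183). Next I measure the chips in the rail frame and plan the grasp.

```bash
cat >> h.py <<'E'
O=np.array([.6029,.0516]);YAW=np.deg2rad(10.69)
EX=np.array([np.cos(YAW),np.sin(YAW)]);EY=np.array([-np.sin(YAW),np.cos(YAW)])
def to_rail(p): d=np.asarray(p)[:2]-O; return np.array([d@EX,d@EY])
def from_rail(x,y,z): return np.r_[O+x*EX+y*EY,z]
def down(deg): return (R.from_euler('z',deg,degrees=True)*R.from_euler('x',180,degrees=True)).as_rotvec()
SC=np.array([.4045,-.2723]);A_S=65.77;A_R=100.69
E
python3 - <<'E'
import numpy as np,cv2
from h import *
from station import *
c=dict(np.load("top0.npz")); im=c["image"]
g=cv2.resize(cv2.cvtColor(im,cv2.COLOR_RGB2GRAY)[140:225,195:350],None,fx=8,fy=8,interpolation=cv2.INTER_CUBIC)
m=(g>78).astype(np.uint8)
n,l,st,ce=cv2.connectedComponentsWithStats(m)
for i in range(1,n):
    if 300<st[i,4]<60000:
        v,u=np.nonzero(l==i);u=(u+.5)/8-.5+195;v=(v+.5)/8-.5+140
        z=.058 if st[i,4]>8000 else .042
        P=np.array([to_rail(on_plane(c,a,b,z)) for a,b in zip(u[::5],v[::5])])*1000
        print(st[i,4],u.mean().round(1),v.mean().round(1),"x",P[:,0].min().round(1),P[:,0].max().round(1),"y",P[:,1].min().round(1),P[:,1].max().round(1),"mean",P.mean(0).round(1))
print("bar/plate grey",g[260:280,400:420].mean(),np.percentile(g,[5,50]))
print(solve_ik(np.r_[SC,.10],down(A_S)),solve_ik(from_rail(0,.036,.12),down(A_R)))
E
```

```text
32751 301.4 173.8 x -22.0 23.9 y -125.2 -14.0 mean [  0.1 -64.3]
2237 264.1 180.0 x -8.1 14.8 y 23.1 38.8 mean [ 4.  30.6]
3207 274.2 181.2 x -15.7 8.7 y -7.9 18.4 mean [-3.8  5.9]
2516 256.0 183.2 x -8.9 8.0 y 42.2 61.5 mean [-0.7 52.1]
bar/plate grey 14.825 [ 9. 55.]
[-0.82172721  0.26584932  1.84454268  0.          1.03120066 -0.39883393] [-0.04008749  0.43035819  1.53830665  0.          1.17292782 -0.22666319]
```

Run:
```python
import numpy as np,cv2
from h import *
from station import *
gripper_to(.6)
move_to(np.r_[SC,.12],down(A_S))
servo_line(np.r_[SC,.021],feed=.1)
gripper_to(0.0)
print(current_grip_width()*93,current_grip_force(),current_wrist_force())
servo_line(np.r_[SC,.14],feed=.12); wait(.1)
move_to(from_rail(.06,.0345,.14),down(A_R))
wait(.2)
print(current_time(),current_eef_pos(),from_rail(.06,.0345,.14),current_grip_width()*93,current_wrist_force())
for n in("top","side"):
    c=capture(n); np.savez(f"{n}1.npz",**c)
    if n=="side": cv2.imwrite("pics/s1.png",cv2.resize(cv2.cvtColor(c["image"],cv2.COLOR_RGB2BGR)[100:300,150:350],(600,600),interpolation=cv2.INTER_CUBIC))
```

```text
21.723092539584542 30.000255703926086 [-0.25997698  0.84153223  1.01943482]
6.8833 [0.65550271 0.09526204 0.14022796] [0.65545913 0.09663097 0.14      ] 21.76282232532586 [-0.30804044 -0.03399641 -1.03232738]
```

View pics/s1.png

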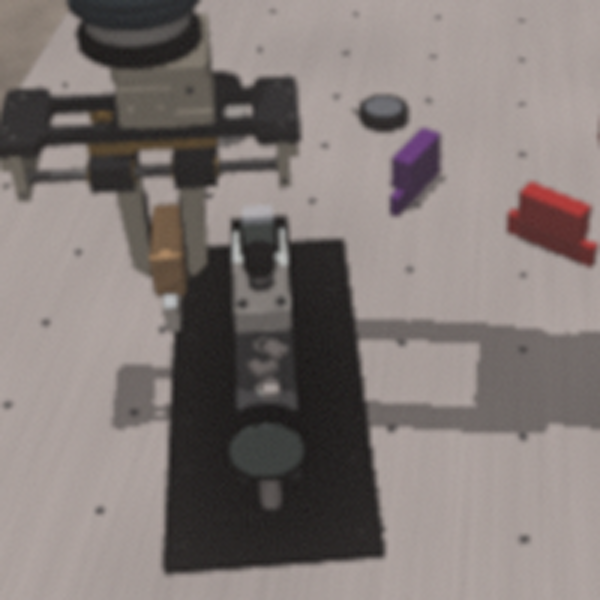

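The side view shows the scraper gripped level at crop (168,250) beside the bar, with the chips still on it. I'll sweep now.

Run:
```python
import numpy as np,cv2
from h import *
from station import *
Z=.0372-.019+.040
servo_line(from_rail(.06,.0365,Z+.012),feed=.12)
servo_line(from_rail(.036,.0365,Z),feed=.06); wait(.1)
p=current_eef_pos();print(to_rail(p),p[2]-Z,current_wrist_force())
for x in(.01,-.015,-.042):
    servo_line(from_rail(x,.0365,Z),feed=.05)
    p=current_eef_pos();print(to_rail(p),p[2]-Z,current_wrist_force())
wait(.2)
servo_line(from_rail(-.042,.0365,.16),feed=.12)
servo_line(from_rail(-.16,-.05,.16),feed=.2)
print(current_time(),current_grip_width()*93)
for n in("top","side"):
    c=capture(n); np.savez(f"{n}2.npz",**c); im=cv2.cvtColor(c["image"],cv2.COLOR_RGB2BGR)
    if n=="top": a=cv2.resize(im[130:230,190:350],(640,400),interpolation=cv2.INTER_CUBIC)
    else: b=cv2.resize(im[170:290,200:280],(260,400),interpolation=cv2.INTER_CUBIC)
cv2.imwrite("pics/c2.png",np.clip(np.hstack([a[:,:540],b])*1.5,0,255))
```

```text
[0.03665912 0.03637925] 0.0004472357725677639 [-0.04068421  0.56957205 -1.46123667]
[0.01013306 0.03642418] 0.00023888167817728845 [ 0.22209963 -0.08877538 -2.10237432]
[-0.01495353  0.03645554] 0.00020031449488415454 [-0.46556893 -0.63305215 -0.71697337]
[-0.04178959  0.03642833] 0.00022873801332431304 [ 0.04511047  0.50499565 -0.85899202]
12.5083 21.83377182251271[ WARN:0@5.042] global loadsave.cpp:1063 imwrite_ Unsupported depth image for selected encoder is fallbacked to CV_8U.
```

View pics/c2.png

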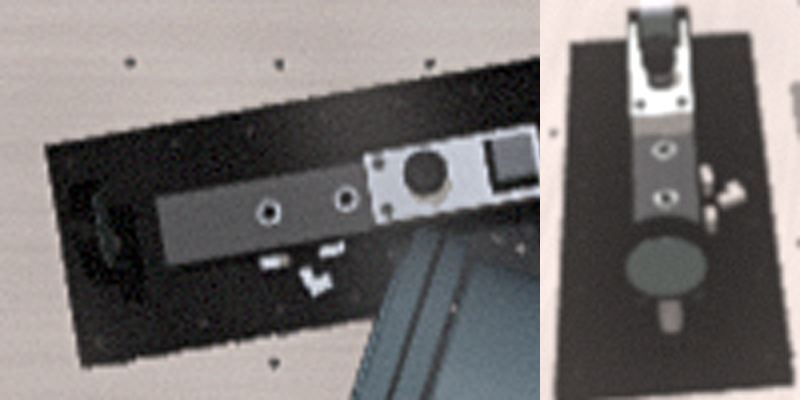

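The chips are off the bar: crop (275,261), (330,250) and (317,283), all on the plate's near side. Both holes are visible and free at (346,198) and (268,212). I'll check the chip heights and refine the rail pose from the holes and knob.

Run:
```python
import numpy as np,cv2
from h import *
c=dict(np.load("top2.npz"));g=cv2.cvtColor(c["image"],cv2.COLOR_RGB2GRAY).astype(float)
m=np.zeros(g.shape,bool)
for v in range(180,210):
    for u in range(245,285):
        r=to_rail(on_plane(c,u,v,.02))
        if -.06<r[0]<-.026 and g[v,u]>70: m[v,u]=1
n,l=cv2.connectedComponents(m.astype(np.uint8))
for i in range(1,n):
    v,u=np.nonzero(l==i);P=np.array([(lambda o,d:o+d*c["depth"][b,a])(*ray(c,a,b)) for a,b in zip(u,v)])
    print(len(u),u.mean(),v.mean(),"z",P[:,2].min(),P[:,2].max())
for u,v in((276.5,179.5),(257,183)): print("hole",to_rail(on_plane(c,u-.375,v-.375,.036)))
c=dict(np.load("top0.npz"));im=c["image"]
# knob: dark blob on bright carriage
k=cv2.resize(cv2.cvtColor(im,cv2.COLOR_RGB2GRAY)[160:186,284:309],None,fx=8,fy=8,interpolation=cv2.INTER_CUBIC)
n,l,st,ce=cv2.connectedComponentsWithStats((k<75).astype(np.uint8))
for i in range(1,n):
  if st[i,4]>1500: u,v=(ce[i]+.5)/8-.5+[284,160];print(st[i],u,v,"knob",to_rail(on_plane(c,u,v,.092)))
```

```text
11 272.27272727272725 192.45454545454547 z 0.023616483105284414 0.028295610284080452
15 258.06666666666666 195.13333333333333 z 0.01943435092794399 0.02459121484870186
35 268.34285714285716 199.88571428571427 z 0.009095566230985619 0.02020923404472552
hole [ 1.63668069e-03 -1.07721120e-05]
hole [0.0015564  0.05057567]
[   0    0  200   70 9525] 294.40895669291336 162.62496719160106 knob [ 0.02430327 -0.05025183]
[  56   62   86   92 6374] 295.8765296517101 172.87605898964543 knob [-0.00088204 -0.04931863]
[  27  176  173   32 3222] 300.5326272501552 184.08779484792055 knob [-0.02959182 -0.05549531]
```

Run:
```python
import numpy as np,cv2
from h import *
from station import *
move_to(np.r_[SC,.12],down(A_S))
servo_line(np.r_[SC,.030],feed=.12)
servo_line(np.r_[SC,.0212],feed=.02); wait(.2)
print(current_eef_pos(),current_wrist_force())
gripper_to(.6); wait(.2)
servo_line(np.r_[SC,.14],feed=.15)
move_to(from_rail(.0005,-.0497,.15),down(A_R)); wait(.2)
print(current_time(),to_rail(current_eef_pos()))
c=capture("top");s=capture("side");np.savez("side3.npz",**s)
f=lambda c,a:cv2.resize(cv2.cvtColor(c["image"],cv2.COLOR_RGB2BGR)[a[0]:a[1],a[2]:a[3]],(390,390),interpolation=cv2.INTER_CUBIC)
cv2.imwrite("pics/c3.png",np.hstack([f(s,(120,260,200,340)),f(c,(180,310,330,460))]))
```

```text
[ 0.4044602  -0.27226937  0.0211443 ] [-0.214206   -0.58150071 -1.13075462]
18.675 [ 1.06505312e-05 -5.10628401e-02]
```

View pics/c3.png

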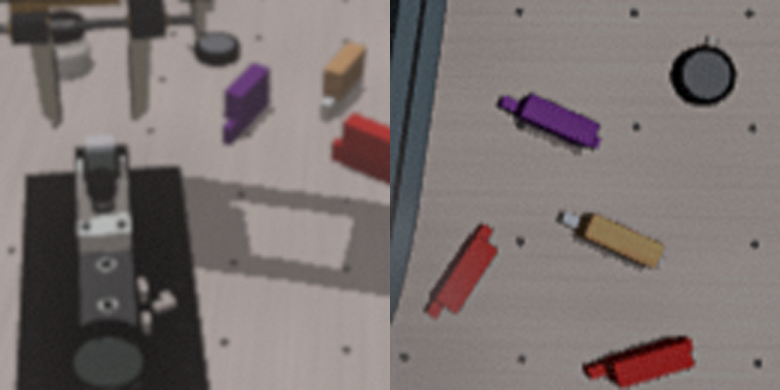

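The scraper stands upright back on the bench, right crop (620,240), clear of everything, and the gripper is above the knob. Next I grasp and lift.

Run:
```python
import numpy as np
from h import *
from station import *
servo_line(from_rail(.0005,-.0497,.064),feed=.08); wait(.2)
print(to_rail(current_eef_pos()),current_eef_pos()[2],current_wrist_force())
gripper_to(0.0); wait(.2)
print(current_grip_width()*93,current_grip_force(),to_rail(current_eef_pos()),current_wrist_force())
for z in(.070,.0755):
    servo_line(from_rail(.0005,-.0497,z),feed=.03); wait(.2)
    print(to_rail(current_eef_pos()),current_eef_pos()[2],current_grip_width()*93,current_wrist_force())
print(current_time())
```

```text
[ 0.00081855 -0.04983669] 0.06455075275121212 [-1.16391706  0.25821444 -0.25124899]
25.614288123441813 29.999940991401672 [ 0.00062209 -0.04968498] [ 1.02566572  0.46346583 -0.26792014]
[ 0.00054546 -0.04966889] 0.06972912678194529 25.80404038857389 [ 3.66725958  0.78100765 -7.52489688]
[ 0.00054765 -0.0496975 ] 0.07534047385434106 25.248560750971375 [ 4.64271346  1.21258888 -7.94523128]
22.0833
```

Run:
```python
import numpy as np
from h import *
from station import *
def rep():
    print(to_rail(current_eef_pos()),current_eef_pos()[2],current_grip_width()*93,current_wrist_force(),current_time())
servo_line(from_rail(.0015,-.0497,.0755),feed=.01);wait(.2);rep()
servo_line(from_rail(.0015,-.020,.0755),feed=.03);wait(.2);rep()
servo_line(from_rail(.0015,.0003,.0755),feed=.03);wait(.3);rep()
for z in(.072,.068,.0645):
    servo_line(from_rail(.0015,.0003,z),feed=.02);wait(.2);rep()
```

```text
[ 0.0006255  -0.04967446] 0.0750926452927042 25.26951740772078 [-0.30669712 -1.70375035 -8.04540561] 22.5333
[ 0.00070614 -0.01894374] 0.07518329840182979 25.4980414467585 [-5.022827   -0.55274822 -7.59466713] 23.875
[0.00074555 0.0012327 ] 0.07523582940188579 24.922337822172295 [-4.43804855 -0.94961337 -8.66575311] 25.0
[0.00076945 0.00119245] 0.07186977969459613 25.282635683123125 [-5.37760583 -0.30292714 -7.2438463 ] 25.525
[0.00076913 0.00116373] 0.06799474949568428 25.636165333144376 [-4.6882822  -0.60007913 -6.38176455] 26.075
[0.00073754 0.00118626] 0.06463710454242487 25.17852766753029 [-5.82450219 -0.51147152 -6.23952649] 26.6
```

Run:
```python
import numpy as np,cv2
from h import *
from station import *
def rep():
    print(to_rail(current_eef_pos()),current_eef_pos()[2],current_grip_width()*93,current_grip_force(),current_wrist_force(),current_time())
for z in(.0638,.0630,.0625):
    servo_line(from_rail(.0008,.0003,z),feed=.01);wait(.3);rep()
c=capture("top");s=capture("side")
f=lambda c,a:cv2.resize(cv2.cvtColor(c["image"],cv2.COLOR_RGB2BGR)[a[0]:a[1],a[2]:a[3]],(390,390),interpolation=cv2.INTER_CUBIC)
cv2.imwrite("pics/c4.png",np.hstack([f(s,(150,270,190,310)),f(c,(120,240,220,340))]))
```

```text
[0.00075796 0.00114083] 0.06411162827888561 24.971524445164714 29.999071955680847 [-5.40980291  0.44159829 -6.59253139] 27.15
[0.0007754 0.0010104] 0.06403039933169126 25.317732035936192 30.00002771615982 [-6.09366116  1.4381335  -0.52346152] 27.7
[0.00078409 0.00093529] 0.06395573493668298 25.512009341573275 30.00060886144638 [-7.23067602 -0.23959233  2.08773173] 28.25
```

View pics/c4.png

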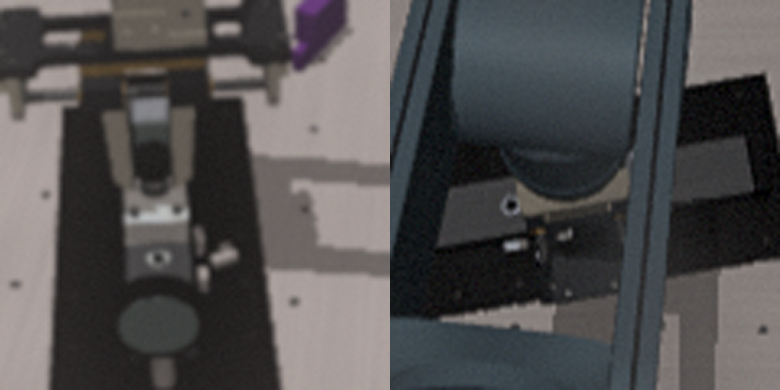

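The knob hit a hard stop at the same height as at the first grasp: z stays at 0.064 while the wrist force changes from -6.6 to +2 N. So the pin is fully home. Only the last hole is still visible (left crop 157,258), and the knob is gripped.

```bash
python3 -c "
from station import *
print(hand_in())"
```

```text
the job is handed in; nothing more can be done
None
```

I wiped all three chips off the bar with the scraper and set it back on the bench. The carriage is now at the next hole with the pin home by the height and force readings, and the knob is still gripped. I handed the job in at about 28 s; the interface didn't return a verdict.

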